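# Find a wheel's rubbing spot by feel and brake it there

## Robot

A 7-joint arm with a two-finger parallel gripper is mounted at the origin on the work surface. World frame = base frame: x ahead of the robot, y to its left, z up, the work surface at z = 0. Lengths are in m, angles in rad, forces in N, time in s.
With the tool pointing down it reaches from about 0.425 to 0.875 m from the base axis. Payload 4.7 kg.
Tool frame: the origin (TCP) lies on the centre line of the jaws, within the pads' length; the fingertips stand ahead of it and the grasp point (between the pads) lies 8 mm behind it (ctrl.finger_overhang is the x of the fingertips in the tool frame, in m); x points along the fingers, z is the direction in which the jaws open and shut, and the axes are right-handed (so a half turn about x gives the same grasp; the last joint's range is limited). The gripper opens to 87 mm and grips with 3 to 60 N. Pads are 19 mm wide; open, the fingers measure 117 mm over their backs; the gripper's body (75 mm by 190 mm) begins 51 mm behind the grasp point.
Start: joints at [1.272, 0.321, -0.07, 1.45, 0.023, 1.371, -0.057], TCP at [0.2, -0.618, 0.209] pointing down, gripper open.
Joint ranges: [-2.86, 2.86], [-0.3, 2.09], [-1.38, 1.24], [0.06, 2.45], [-1.56, 4.7], [0.09, 2.05], [-2.69, 2.69]. Speed limits (rad/s): [2.57, 2.57, 3.14, 3.14, 3.14, 3.14, 3.14].

## Interface

Orientations are given as a rotation vector (axis times angle).
In Python, from bench import readout, viewer, job, nets, ctrl gives the robot as it stands.
- The arm moves only by the shell command python3 -m creep 'ROWS' [FORCE]. ROWS is JSON, a list of rows, each an object with "linear": the shift along the tool's x, y, z in m, a list of three; "twist": the turn, a rotation vector about the tool's x, y, z in degrees, a list of three; "fingers": the gripper's target within -1 to 1 (shut at 1, half-way at 0, fully open at -1). A call has 1 to 8 rows; each row is the pose to reach, as a shift and turn from the pose commanded when the call began, along the tool's axes at that moment; what a row does not reach only later rows make up. A row lasts 1/12 s, in which the tool goes at most 41.7 mm and 7.16 degrees, less where a joint would pass 70% of its speed; a pose out of reach is approached as far as the arm can. A call with a gripper value outside its range is refused whole. The fingers move at their own pace and stop on an object; FORCE is the grip in N (left out, the last holds). Time passes only in rows, so rows that repeat a pose let the fingers close. It gives the time, the measured TCP pose, the force and the opening at its end, in the units of the state.
- readout.get_state(): the state, without advancing time (a new reading comes with each control period).
- viewer.get_image(name): name is "side" or "top"; returns (picture, depth): 400x640x3 uint8, red, green, blue; 400x640 float32, m along the optical axis (not along the pixel's ray), 0 where there is no reading.
- viewer.camera_params(name): a dict with "K" (3x3 intrinsics, pixels), "cam_to_world" (4x4, takes a point from camera to world coordinates). Camera axes: x right, y down, z forward; pixel columns grow to the right and rows downward; lengths in m; the calibration is good to about 2 mm. A picture is of the moment at which its call begins. camera_params takes no time and is no camera call.
- job.close_job(): hands the job in, once; it reports no verdict.
Trained networks look in the newest picture that a camera, given by its name, has taken for a name from the list of things; names that differ only in an ending like _2 or _b are one class to them, and where a whole thing is asked for, a point or a joint stands for the part that bears it (a point fixed in the world has none). Each returns a list of dicts, best first, with "conf" (0 to 1); they miss things now and then, are a little off and sometimes report something else, mostly with a low value. They report only what shows in the picture. A call takes as long as a camera call.
- nets.boxes_of(camera, label): "centre" ([x, y, z] in m, in world coordinates, good to about 4 mm: the middle of the surface that is visible of it).
- nets.place_of(camera, label): "centre" ([x, y, z] in m, in world coordinates, good to about 4 mm: a listed point, or the origin of a listed thing).
The state is a dict: "time": time; "joint_positions": joint angles; "qd": joint speeds; "joint_torque": joint torques, N m; "position": TCP position; "tool_rot": TCP orientation; "ft_force": force on the tool from outside, world axes, zero at the start; "torque": the same for the moment, N m; "grip_width": opening from 0.0 (shut) to 1.0 (fully open).
Only numpy, scipy, OpenCV 4.12 (cv2) and the standard library are available. Lean on these libraries where they do the work, as an engineer would, in place of code of your own. Each camera call takes 0.05 s, during which the arm holds its last target.

## Task

The rubber-tyred wheel on this run-out stand rubs on the spring-backed touch shoe once lightly and once hard in every turn, and the swellings cannot be seen. Turn the wheel by its crank, feel where it rubs hardest, bring that spot to the shoe, and gently press the brake lever fully down, without leaning on it, so that the wheel stays braked with its highest spot against the shoe, ready to be ground. Leave the other things on the bench where they lie.

Things in the scene. Friction and masses are not known exactly. Their poses are not given: they have to be found in the camera images.
- stand: Fixed grey steel stand; origin on the bench at the foot of the vertical spindle, z up. Base plate 310 x 310 x 12 mm, its centre at stand (x, y) = (45, 45) mm. On the spindle turns the wheel, 200 mm across, its tread 52 to 92 mm above the bench. The touch shoe stands beside the tread at stand +x, the brake lever at stand +y.
- spindle (a point): Point on the wheel's axis at the height of crank_grip (140 mm). Turning slowly needs about 0.7 N at the grip, about 3 N at the light swelling's crest and 9 N at the hard one's. The hard rub begins and ends about 0.25 rad either side of its crest and is much the same from both sides, the light one 0.13 rad either side. Inertia about 0.004 kg m2: jerky turning adds force.
- wheel: Aluminium hub with tyre and crank, turning without end stops; origin on the spindle axis at bench height, its x axis points to the crank grip. The tyre sits on the hub at an unknown angle, so the pose does not tell where the swellings are. The crank bar's top is 106 mm above the bench.
- crank_grip (a point): Centre of the crank's upright black grip: cylinder 24 mm in diameter, 109 to 163 mm above the bench, 65 mm from the spindle axis. It revolves freely on its pin, so it can be held at constant gripper yaw while it is taken round. Within 130 mm of the spindle nothing else stands higher than 110 mm.
- shoe: Fixed post of the touch shoe; origin and axes the same as the stand's. In it slides a dark block with a round steel nose 24 mm across that points to the spindle, 72 mm above the bench, pressed inward by a 6.5 N/mm spring onto a stop 1 mm clear of the plain tread. The hard swelling pushes it out under 2 mm (about 10.5 N at the crest), the light one some 0.5 mm (3 N).
- spanner: Loose steel spanner, about 155 mm long, bystander
- bearing: Loose steel bearing ring, 52 mm across, 15 mm high, bystander
- screw_tray: Loose grey tray 100 x 140 x 35 mm, bystander
- castor: Loose grey castor wheel, 75 mm across, 28 mm high, lying flat, bystander
- brake_lever: Dark steel brake lever. Origin on its pivot (stand y 150 mm, 104 mm above the bench), which lies along stand x; own y points out along the handle, z up out of it. Raised at the start, tilted up by 0.45 to 0.55 rad; level when fully down on its stop. Stays where it is left; takes about 4 N at the thumb plate, 10 N at the end where its sprung pad bears on the tread.
- lever_press (a point): Middle of the top of the black thumb plate (46 mm wide, 44 mm long) at the lever's outer end: 98 mm out from the pivot and 13 mm above it in the lever's frame; fully down it is at stand (x, y) = (0, 248) mm, 117 mm above the bench.

How it is judged:
On the way:
1. the spot that rubs hardest has been brought to the shoe while the brake lever is still up (wheel and shoe press on each other with over 7.5 N for 0.3 s) (contact force between wheel and shoe above 7.5 N and angle between brake_lever's own z axis and vertical above 0.35 rad and angular speed of wheel below 0.2 rad/s), for 0.3 s.
At the end, for the whole second after the job is handed in: The wheel stands still with its hard swelling against the shoe (they press on each other with over 7.5 N of some 10.5 N at the crest, which is within about 8 degrees of the crest), and the brake lever is fully down (level within 0.06 rad) (contact force between wheel and shoe above 7.5 N and angle between brake_lever's own z axis and vertical below 0.06 rad and angular speed of wheel below 0.05 rad/s); the robot touches nothing.
It fails at once if the brake lever is leaned on with more than 50 N (contact force between any of the fingers, the arm and brake_lever above 50 N).
It fails at once if a bystander on the bench is moved by more than 20 mm (distance of any of spanner, bearing, screw_tray, castor from where it was at the start of the episode above 0.02 m).
It also fails if it takes over 72 s, if anything falls off the work surface, if the arm or the gripper's body presses on something with over 40 N, if the wrist force passes 120 N, or if a joint passes its speed limit or range.

## Working session

There is one attempt and no reset: what is moved stays moved. The work goes in short steps, Python scripts to look and compute and a shell command to move; the robot and the scene stay as the last step left them, time stands still between calls to the robot, and variables do not carry over. Pictures are saved under pics/ and viewed, and the job is handed in when it is done.

```bash
ls; mkdir -p pics; cat > h.py <<'E'
import numpy as np, cv2
from scipy.spatial.transform import Rotation as R
from bench import readout, viewer, job, nets, ctrl
def st():
    s=readout.get_state(); return s
E
python3 - <<'E'
from h import *
for c in ("side","top"):
    im,d=viewer.get_image(c); cv2.imwrite(f"pics/{c}0.png",im[:,:,::-1])
    for l in ("stand","spindle","crank_grip","lever_press","brake_lever","wheel","shoe","spanner","bearing","screw_tray","castor"):
        print(c,l,[(np.round(r["centre"],3).tolist(),round(r["conf"],2)) for r in nets.place_of(c,l)[:2]])
s=st();print(s, ctrl.finger_overhang); print(R.from_rotvec(s["tool_rot"]).as_matrix().round(3))
E
```

```text
pics
side stand [([0.511, -0.099, -0.005], 0.9)]
side spindle [([0.509, -0.093, 0.134], 0.6)]
side crank_grip [([0.543, -0.147, 0.146], 0.7)]
side lever_press [([0.553, 0.128, 0.164], 0.66), ([0.637, -0.395, -0.003], 0.61)]
side brake_lever [([0.54, 0.054, 0.103], 0.73)]
side wheel [([0.51, -0.095, 0.003], 0.86)]
side shoe []
side spanner [([0.464, -0.391, -0.002], 0.72)]
side bearing [([0.324, -0.344, 0.001], 0.63)]
side screw_tray [([0.634, -0.392, -0.004], 0.63)]
side castor [([0.439, 0.427, 0.0], 0.94)]
top stand [([0.512, -0.095, 0.004], 0.72)]
top spindle [([0.513, -0.095, 0.143], 0.79)]
top crank_grip [([0.636, -0.394, 0.001], 0.55), ([0.549, -0.152, 0.139], 0.49)]
top lever_press [([0.552, 0.134, 0.165], 0.78)]
top brake_lever [([0.54, 0.052, 0.108], 0.79)]
top wheel [([0.508, -0.098, 0.002], 0.78)]
top shoe []
top spanner [([0.463, -0.391, 0.004], 0.78)]
top bearing [([0.324, -0.341, 0.0], 0.56)]
top screw_tray [([0.636, -0.396, -0.001], 0.63)]
top castor [([0.436, 0.428, -0.001], 0.78)]
{'time': 1.2, 'joint_positions': array([ 1.27210335,  0.32097459, -0.07012124,  1.45050251,  0.02256794,
        1.37080247, -0.05688421]), 'qd': array([-0.00055764, -0.00014609, -0.00081637, -0.00208835, -0.00129269,
        0.00069761,  0.00131346]), 'joint_torque': array([ 5.00307342e-04, -4.91119409e+01, -4.02932111e-01, -3.12768602e+01,
       -6.37020031e-02,  3.37004964e-02,  3.57157546e-05]), 'position': array([ 0.20002164, -0.61847849,  0.20920194]), 'tool_rot': array([ 0.97566007,  1.34103127, -0.97576545]), 'ft_force': array([-0.48740166,  0.04510506, -0.02296751]), 'torque': array([-0.00754265,  0.01452417,  0.00428339]), 'grip_width': 1.0022415066533994} 0.011
[[ 0.     0.951  0.308]
 [-0.     0.308 -0.951]
 [-1.    -0.     0.   ]]
```

View pics/side0.png

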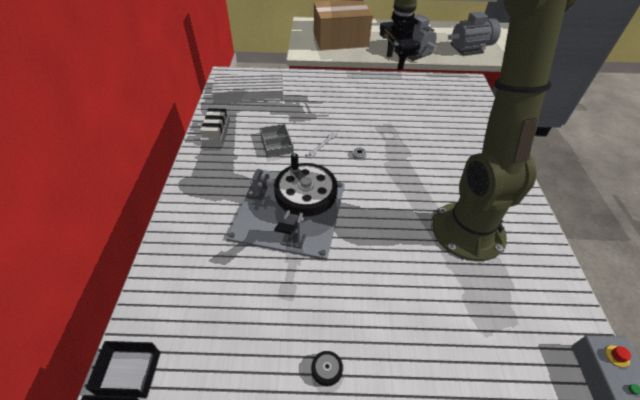

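View pics/top0.png

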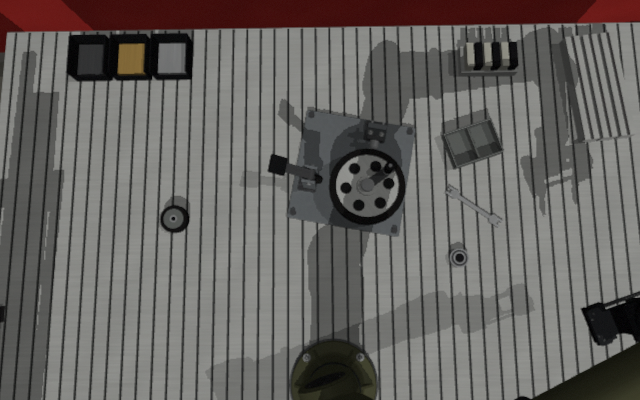

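```bash
cat >> h.py <<'E'
def cloud(c):
    im,d=viewer.get_image(c); p=viewer.camera_params(c); K=np.array(p["K"]);T=np.array(p["cam_to_world"])
    v,u=np.mgrid[0:400,0:640]; P=np.stack([(u-K[0,2])/K[0,0]*d,(v-K[1,2])/K[1,1]*d,d],-1)@T[:3,:3].T+T[:3,3]
    P[d==0]=np.nan; return im,P
E
python3 - <<'E'
from h import *
for c in ("top","side"):
    im,P=cloud(c)
    near=np.hypot(P[...,0]-.511,P[...,1]+.095)<.12
    m=near&(P[...,2]>.115)&(P[...,2]<.18)
    q=P[m]; print(c,"grip",len(q),np.nanmean(q,0).round(4),q.min(0).round(3),q.max(0).round(3))
    t=near&(P[...,2]>.15)&(P[...,2]<.18); print("top",P[t].mean(0).round(4),t.sum())
    # tread top
    r=np.hypot(P[...,0]-.511,P[...,1]+.095)
    w=(r<.115)&(P[...,2]>.082)&(P[...,2]<.1); uv=np.argwhere(w)
    pts=P[w][:,:2].astype(np.float32); (x,y),rad=cv2.minEnclosingCircle(pts); print("wheel circ",x,y,rad)
    l=(np.hypot(P[...,0]-.552,P[...,1]-.13)<.05)&(P[...,2]>.13); print("lever",P[l].mean(0).round(3),P[l].min(0).round(3),P[l].max(0).round(3))
    s=near&0; 
    b=(P[...,2]>.005)&(P[...,2]<.02)&(np.hypot(P[...,0]-.54,P[...,1]+.06)<.25); bx=cv2.minAreaRect(P[b][:,:2].astype(np.float32)); print("base",bx)
E
```

```text
top grip 105 [ 0.5445 -0.1475  0.1534] [ 0.535 -0.16   0.115] [ 0.559 -0.137  0.168]
top [ 0.5464 -0.1484  0.1611] 76
wheel circ 0.5178636908531189 -0.09639112651348114 0.1079944521188736
lever [0.551 0.121 0.158] [0.528 0.082 0.13 ] [0.578 0.154 0.179]
base ((0.5382493734359741, -0.0608086884021759), (0.4959189295768738, 0.48109182715415955), 75.19940185546875)
side grip 113 [ 0.5462 -0.1391  0.1431] [ 0.535 -0.157  0.115] [ 0.558 -0.132  0.164]
top [ 0.5465 -0.1414  0.158 ] 48
wheel circ 0.5158677101135254 -0.09091111272573471 0.10560271888971329
lever [0.551 0.131 0.161] [0.528 0.084 0.131] [0.577 0.157 0.175]
base ((0.5620218515396118, -0.05601096153259277), (0.3123747706413269, 0.3104214370250702), 78.89874267578125)
```

```bash
python3 -m creep '[{"linear":[-0.06,0.06,-0.06],"twist":[6,0,0],"fingers":-1},{"linear":[-0.06,0.1,-0.1],"twist":[12,0,0],"fingers":-1},{"linear":[-0.06,0.13,-0.13],"twist":[17.9,0,0],"fingers":-1},{"linear":[-0.06,0.13,-0.13],"twist":[17.9,0,0],"fingers":-1},{"linear":[-0.06,0.13,-0.13],"twist":[17.9,0,0],"fingers":-1},{"linear":[-0.06,0.13,-0.13],"twist":[17.9,0,0],"fingers":-1}]' 40
```

```text
time: 1.8
position: [0.2894, -0.4493, 0.2717]
tool_rot: [1.203, 1.21, -1.199]
ft_force: [1.4, -0.1, 0.5]
grip_width: 0.997
```

```bash
python3 -m creep '[{"linear":[0,0.025,-0.029],"twist":[0,0,0],"fingers":-1},{"linear":[0,0.05,-0.058],"twist":[0,0,0],"fingers":-1},{"linear":[0,0.075,-0.087],"twist":[0,0,0],"fingers":-1},{"linear":[0,0.1,-0.117],"twist":[0,0,0],"fingers":-1},{"linear":[0,0.125,-0.146],"twist":[0,0,0],"fingers":-1},{"linear":[0,0.15,-0.176],"twist":[0,0,0],"fingers":-1},{"linear":[0,0.175,-0.205],"twist":[0,0,0],"fingers":-1},{"linear":[0,0.2,-0.234],"twist":[0,0,0],"fingers":-1}]' 40
python3 -m creep '[{"linear":[0,0.025,-0.029],"twist":[0,0,0],"fingers":-1},{"linear":[0,0.05,-0.058],"twist":[0,0,0],"fingers":-1},{"linear":[0,0.058,-0.068],"twist":[0,0,0],"fingers":-1},{"linear":[0,0.058,-0.068],"twist":[0,0,0],"fingers":-1},{"linear":[0,0.058,-0.068],"twist":[0,0,0],"fingers":-1},{"linear":[0,0.058,-0.068],"twist":[0,0,0],"fingers":-1}]'
python3 - <<'E'
from h import *
s=st();print(s["joint_positions"].round(3),s["position"],R.from_rotvec(s["tool_rot"]).as_matrix().round(3))
E
```

```text
time: 2.47
position: [0.4845, -0.2197, 0.2694]
tool_rot: [1.209, 1.208, -1.209]
ft_force: [-0.3, -0.6, -0.7]
grip_width: 1.001
time: 2.97
position: [0.5409, -0.1546, 0.2689]
tool_rot: [1.209, 1.208, -1.212]
ft_force: [-0.0, -0.1, -0.5]
grip_width: 1.002
[ 0.678  0.142 -0.497  1.565  0.069  1.452 -1.395] [ 0.5408545  -0.15460175  0.26891211] [[-0.001  1.    -0.002]
 [-0.001 -0.002 -1.   ]
 [-1.    -0.001  0.001]]
```

```bash
python3 -m creep '[{"linear":[0.03,0.006,-0.008],"twist":[0,0,0],"fingers":-1},{"linear":[0.06,0.006,-0.008],"twist":[0,0,0],"fingers":-1},{"linear":[0.09,0.006,-0.008],"twist":[0,0,0],"fingers":-1},{"linear":[0.115,0.006,-0.008],"twist":[0,0,0],"fingers":-1},{"linear":[0.13,0.006,-0.008],"twist":[0,0,0],"fingers":-1},{"linear":[0.135,0.006,-0.008],"twist":[0,0,0],"fingers":-1},{"linear":[0.135,0.006,-0.008],"twist":[0,0,0],"fingers":-1},{"linear":[0.135,0.006,-0.008],"twist":[0,0,0],"fingers":-1}]'
python3 - <<'E'
from h import *
im,d=viewer.get_image("side"); cv2.imwrite("pics/s1.png",cv2.resize(im[110:260,200:400,::-1],None,fx=4,fy=4))
im,d=viewer.get_image("top"); cv2.imwrite("pics/t1.png",cv2.resize(im[90:260,250:450,::-1],None,fx=3,fy=3))
print(nets.place_of("side","crank_grip")[:2],nets.place_of("top","crank_grip")[:2])
E
```

```text
time: 3.63
position: [0.5477, -0.1461, 0.1351]
tool_rot: [1.21, 1.207, -1.21]
ft_force: [-0.4, 0.4, 0.2]
grip_width: 1.003
[] []
```

View pics/s1.png

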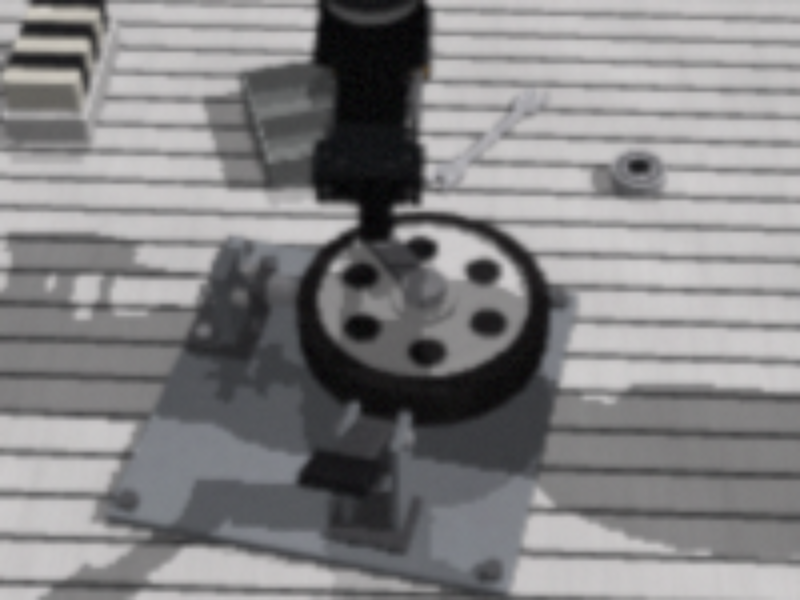

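View pics/t1.png

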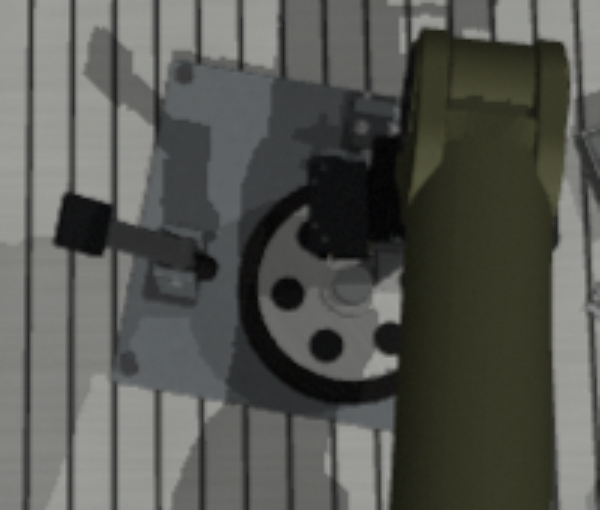

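The side view shows the front finger at (375, 215), in front of the grip and above the crank bar. The grip is hidden between the jaws. The lever is still raised and the bystanders haven't moved. I'll close the gripper.

```bash
python3 -m creep '[{"linear":[0,0,0],"twist":[0,0,0],"fingers":1},{"linear":[0,0,0],"twist":[0,0,0],"fingers":1},{"linear":[0,0,0],"twist":[0,0,0],"fingers":1},{"linear":[0,0,0],"twist":[0,0,0],"fingers":1},{"linear":[0,0,0],"twist":[0,0,0],"fingers":1},{"linear":[0,0,0],"twist":[0,0,0],"fingers":1},{"linear":[0,0,0],"twist":[0,0,0],"fingers":1},{"linear":[0,0,0],"twist":[0,0,0],"fingers":1}]' 40
python3 - <<'E'
from h import *
s=st();print(s["time"],s["position"],s["ft_force"],s["grip_width"]*87)
E
```

```text
time: 4.5
position: [0.5475, -0.1447, 0.1341]
tool_rot: [1.209, 1.209, -1.209]
ft_force: [0.3, 0.3, -0.2]
grip_width: 0.475
4.5 [ 0.54753848 -0.14465383  0.13408944] [ 0.25162014  0.34377463 -0.21574674] 41.35927746573641
```

```bash
python3 -m creep '[{"linear":[0,0,0],"twist":[0,0,0],"fingers":1},{"linear":[0,0,0],"twist":[0,0,0],"fingers":1},{"linear":[0,0,0],"twist":[0,0,0],"fingers":1},{"linear":[0,0,0],"twist":[0,0,0],"fingers":1},{"linear":[0,0,0],"twist":[0,0,0],"fingers":1},{"linear":[0,0,0],"twist":[0,0,0],"fingers":1}]' 40
python3 - <<'E'
from h import *
s=st();print(s["time"],s["position"],s["ft_force"],s["grip_width"]*87)
E
```

```text
time: 5.0
position: [0.5477, -0.1455, 0.1341]
tool_rot: [1.209, 1.208, -1.209]
ft_force: [1.5, -3.6, -1.6]
grip_width: 0.26
5.0 [ 0.54774795 -0.14550043  0.1341368 ] [ 1.46491988 -3.56745522 -1.56424876] 22.63413085322242
```

```bash
cat > tab.py <<'E'
import sys,json,numpy as np
# planned circle offsets: rows for calls, tool y=+worldx, z=-worldy (deltas from call start), mm rounded 0.1
def tab(t0,step,n,calls,r=65.,start=None):
    A=lambda t:np.round([r*np.cos(t),-r*np.sin(t)],1)
    p0=A(t0) if start is None else np.array(start)
    t=t0
    for c in range(calls):
        rows=[]
        for i in range(1,n+1): rows.append((A(t+step*i/n)-p0).round(1).tolist())
        t+=step*1; p0=A(t); print(round(t,2),rows)
tab(*map(float,sys.argv[1:3]),int(sys.argv[3]),int(sys.argv[4]))
E
python3 tab.py -0.95 0.2 2 32
```

```text
-0.75 [[5.1, -4.1], [9.8, -8.6]]
-0.55 [[4.1, -5.0], [7.8, -10.3]]
-0.35 [[3.1, -5.7], [5.7, -11.7]]
-0.15 [[1.9, -6.2], [3.2, -12.6]]
0.05 [[0.6, -6.5], [0.6, -12.9]]
0.25 [[-0.6, -6.5], [-1.9, -12.9]]
0.45 [[-1.9, -6.2], [-4.5, -12.2]]
0.65 [[-3.1, -5.7], [-6.8, -11.0]]
0.85 [[-4.1, -5.0], [-8.8, -9.5]]
1.05 [[-5.1, -4.1], [-10.6, -7.6]]
1.25 [[-5.7, -2.9], [-11.8, -5.3]]
1.45 [[-6.3, -1.7], [-12.7, -2.8]]
1.65 [[-6.4, -0.5], [-12.9, -0.3]]
1.85 [[-6.5, 0.8], [-12.8, 2.3]]
2.05 [[-6.2, 2.1], [-12.1, 4.8]]
2.25 [[-5.6, 3.3], [-10.8, 7.1]]
2.45 [[-4.9, 4.4], [-9.3, 9.1]]
2.65 [[-3.9, 5.3], [-7.2, 10.8]]
2.85 [[-2.8, 5.9], [-5.0, 12.0]]
3.05 [[-1.5, 6.3], [-2.4, 12.8]]
3.25 [[-0.3, 6.4], [0.1, 12.9]]
3.45 [[1.0, 6.4], [2.7, 12.7]]
3.65 [[2.2, 6.1], [5.1, 11.9]]
3.85 [[3.5, 5.6], [7.4, 10.7]]
4.05 [[4.5, 4.7], [9.4, 9.0]]
4.25 [[5.3, 3.7], [11.0, 6.9]]
4.45 [[6.0, 2.6], [12.1, 4.6]]
4.65 [[6.4, 1.3], [12.8, 2.1]]
4.85 [[6.5, 0.1], [13.0, -0.5]]
5.05 [[6.4, -1.2], [12.6, -3.1]]
5.25 [[6.0, -2.4], [11.8, -5.5]]
5.45 [[5.4, -3.6], [10.4, -7.7]]
```

```bash
(python3 -m creep '[{"linear":[0,0.0051,-0.0041],"twist":[0,0,0],"fingers":1},{"linear":[0,0.0098,-0.0086],"twist":[0,0,0],"fingers":1}]'
python3 -m creep '[{"linear":[0,0.0041,-0.0050],"twist":[0,0,0],"fingers":1},{"linear":[0,0.0078,-0.0103],"twist":[0,0,0],"fingers":1}]'
python3 -m creep '[{"linear":[0,0.0031,-0.0057],"twist":[0,0,0],"fingers":1},{"linear":[0,0.0057,-0.0117],"twist":[0,0,0],"fingers":1}]') | tee -a log.txt
```

```text
time: 5.17
position: [0.5575, -0.1364, 0.1342]
tool_rot: [1.209, 1.209, -1.21]
ft_force: [0.6, -1.6, -0.8]
grip_width: 0.262
time: 5.33
position: [0.5657, -0.1244, 0.1341]
tool_rot: [1.209, 1.211, -1.208]
ft_force: [-2.2, 0.0, 1.3]
grip_width: 0.261
time: 5.5
position: [0.5706, -0.1124, 0.1341]
tool_rot: [1.208, 1.212, -1.209]
ft_force: [-3.7, -0.1, 3.1]
grip_width: 0.262
```

```bash
(python3 -m creep '[{"linear":[0,0.0019,-0.0062],"twist":[0,0,0],"fingers":1},{"linear":[0,0.0032,-0.0126],"twist":[0,0,0],"fingers":1}]'
python3 -m creep '[{"linear":[0,0.0006,-0.0065],"twist":[0,0,0],"fingers":1},{"linear":[0,0.0006,-0.0129],"twist":[0,0,0],"fingers":1}]'
python3 -m creep '[{"linear":[0,-0.0006,-0.0065],"twist":[0,0,0],"fingers":1},{"linear":[0,-0.0019,-0.0129],"twist":[0,0,0],"fingers":1}]'
python3 -m creep '[{"linear":[0,-0.0019,-0.0062],"twist":[0,0,0],"fingers":1},{"linear":[0,-0.0045,-0.0122],"twist":[0,0,0],"fingers":1}]'
python3 -m creep '[{"linear":[0,-0.0031,-0.0057],"twist":[0,0,0],"fingers":1},{"linear":[0,-0.0068,-0.0110],"twist":[0,0,0],"fingers":1}]'
) | tee -a log.txt
cat > an.py <<'E'
import re,numpy as np
from scipy.optimize import least_squares
T=open('log.txt').read()
t=[float(x) for x in re.findall(r'time: (.*)',T)]
p=np.array(eval('['+','.join(re.findall(r'position: (\[.*\])',T))+']'))
f=np.array(eval('['+','.join(re.findall(r'ft_force: (\[.*\])',T))+']'))
c=least_squares(lambda v:np.hypot(p[:,0]-v[0],p[:,1]-v[1])-.065,[.511,-.094]).x
print('centre',c.round(4))
th=np.unwrap(np.arctan2(p[:,1]-c[1],p[:,0]-c[0]))
for i in range(len(t)):
    e=np.array([np.cos(th[i]),np.sin(th[i])]); g=np.array([-e[1],e[0]])
    print(t[i],'th %.3f r %.4f  tan %.1f rad %.1f z %.1f'%(th[i],np.hypot(*(p[i,:2]-c)),f[i,:2]@g,f[i,:2]@e,f[i,2]))
E
python3 an.py
```

```text
time: 5.67
position: [0.573, -0.1003, 0.1341]
tool_rot: [1.207, 1.212, -1.21]
ft_force: [-7.8, -0.8, 5.1]
grip_width: 0.258
time: 5.83
position: [0.573, -0.0881, 0.1341]
tool_rot: [1.207, 1.212, -1.212]
ft_force: [-7.9, -1.7, 5.4]
grip_width: 0.262
time: 6.0
position: [0.5708, -0.0761, 0.1341]
tool_rot: [1.206, 1.211, -1.213]
ft_force: [-7.5, -3.4, 5.4]
grip_width: 0.262
time: 6.17
position: [0.5664, -0.0647, 0.1341]
tool_rot: [1.206, 1.21, -1.214]
ft_force: [-7.3, -5.0, 4.2]
grip_width: 0.264
time: 6.33
position: [0.5598, -0.0544, 0.1341]
tool_rot: [1.206, 1.208, -1.214]
ft_force: [-5.8, -6.3, 4.2]
grip_width: 0.266
centre [ 0.5083 -0.0939]
5.17 th -0.712 r 0.0650  tan -0.8 rad 1.5 z -0.8
5.33 th -0.488 r 0.0650  tan -1.0 rad -1.9 z 1.3
5.5 th -0.288 r 0.0650  tan -1.1 rad -3.5 z 3.1
5.67 th -0.098 r 0.0650  tan -1.6 rad -7.7 z 5.1
5.83 th 0.090 r 0.0650  tan -1.0 rad -8.0 z 5.4
6.0 th 0.278 r 0.0650  tan -1.2 rad -8.1 z 5.4
6.17 th 0.466 r 0.0651  tan -1.2 rad -8.8 z 4.2
6.33 th 0.655 r 0.0649  tan -1.5 rad -8.4 z 4.2
```

```bash
(python3 -m creep '[{"linear":[0,-0.0050,-0.0046],"twist":[0,0,0],"fingers":1},{"linear":[0,-0.0104,-0.0087],"twist":[0,0,0],"fingers":1}]'
python3 -m creep '[{"linear":[0,-0.0051,-0.0041],"twist":[0,0,0],"fingers":1},{"linear":[0,-0.0106,-0.0076],"twist":[0,0,0],"fingers":1}]'
python3 -m creep '[{"linear":[0,-0.0057,-0.0029],"twist":[0,0,0],"fingers":1},{"linear":[0,-0.0118,-0.0053],"twist":[0,0,0],"fingers":1}]'
python3 -m creep '[{"linear":[0,-0.0063,-0.0017],"twist":[0,0,0],"fingers":1},{"linear":[0,-0.0127,-0.0028],"twist":[0,0,0],"fingers":1}]'
python3 -m creep '[{"linear":[0,-0.0064,-0.0005],"twist":[0,0,0],"fingers":1},{"linear":[0,-0.0129,-0.0003],"twist":[0,0,0],"fingers":1}]'
python3 -m creep '[{"linear":[0,-0.0065,0.0008],"twist":[0,0,0],"fingers":1},{"linear":[0,-0.0128,0.0023],"twist":[0,0,0],"fingers":1}]'
python3 -m creep '[{"linear":[0,-0.0062,0.0021],"twist":[0,0,0],"fingers":1},{"linear":[0,-0.0121,0.0048],"twist":[0,0,0],"fingers":1}]'
python3 -m creep '[{"linear":[0,-0.0056,0.0033],"twist":[0,0,0],"fingers":1},{"linear":[0,-0.0108,0.0071],"twist":[0,0,0],"fingers":1}]'
python3 -m creep '[{"linear":[0,-0.0049,0.0044],"twist":[0,0,0],"fingers":1},{"linear":[0,-0.0093,0.0091],"twist":[0,0,0],"fingers":1}]'
python3 -m creep '[{"linear":[0,-0.0039,0.0053],"twist":[0,0,0],"fingers":1},{"linear":[0,-0.0072,0.0108],"twist":[0,0,0],"fingers":1}]'
) >> log.txt; python3 an.py
```

```text
centre [ 0.5082 -0.0939]
5.17 th -0.711 r 0.0650  tan -0.8 rad 1.5 z -0.8
5.33 th -0.487 r 0.0650  tan -1.0 rad -1.9 z 1.3
5.5 th -0.288 r 0.0651  tan -1.1 rad -3.5 z 3.1
5.67 th -0.098 r 0.0651  tan -1.6 rad -7.7 z 5.1
5.83 th 0.090 r 0.0650  tan -1.0 rad -8.0 z 5.4
6.0 th 0.278 r 0.0651  tan -1.2 rad -8.1 z 5.4
6.17 th 0.466 r 0.0651  tan -1.2 rad -8.8 z 4.2
6.33 th 0.654 r 0.0650  tan -1.5 rad -8.4 z 4.2
6.5 th 0.846 r 0.0648  tan -3.7 rad -3.6 z -1.0
6.67 th 1.063 r 0.0649  tan -0.1 rad -6.7 z 2.8
6.83 th 1.258 r 0.0650  tan -0.7 rad -6.5 z -0.1
7.0 th 1.454 r 0.0650  tan -1.7 rad -6.8 z 0.2
7.17 th 1.647 r 0.0649  tan -1.5 rad -6.6 z -0.3
7.33 th 1.842 r 0.0650  tan -1.0 rad -5.4 z -2.6
7.5 th 2.035 r 0.0650  tan -0.5 rad -6.1 z -3.2
7.67 th 2.227 r 0.0651  tan -0.9 rad -5.6 z -4.7
7.83 th 2.419 r 0.0651  tan -0.8 rad -5.6 z -5.3
8.0 th 2.620 r 0.0652  tan -1.9 rad -4.9 z -5.6
```

```bash
(python3 -m creep '[{"linear":[0,-0.0028,0.0059],"twist":[0,0,0],"fingers":1},{"linear":[0,-0.0050,0.0120],"twist":[0,0,0],"fingers":1}]'
python3 -m creep '[{"linear":[0,-0.0015,0.0063],"twist":[0,0,0],"fingers":1},{"linear":[0,-0.0024,0.0128],"twist":[0,0,0],"fingers":1}]'
python3 -m creep '[{"linear":[0,-0.0003,0.0064],"twist":[0,0,0],"fingers":1},{"linear":[0,0.0001,0.0129],"twist":[0,0,0],"fingers":1}]'
python3 -m creep '[{"linear":[0,0.0010,0.0064],"twist":[0,0,0],"fingers":1},{"linear":[0,0.0027,0.0127],"twist":[0,0,0],"fingers":1}]'
python3 -m creep '[{"linear":[0,0.0022,0.0061],"twist":[0,0,0],"fingers":1},{"linear":[0,0.0051,0.0119],"twist":[0,0,0],"fingers":1}]'
python3 -m creep '[{"linear":[0,0.0035,0.0056],"twist":[0,0,0],"fingers":1},{"linear":[0,0.0074,0.0107],"twist":[0,0,0],"fingers":1}]'
python3 -m creep '[{"linear":[0,0.0045,0.0047],"twist":[0,0,0],"fingers":1},{"linear":[0,0.0094,0.0090],"twist":[0,0,0],"fingers":1}]'
python3 -m creep '[{"linear":[0,0.0053,0.0037],"twist":[0,0,0],"fingers":1},{"linear":[0,0.0110,0.0069],"twist":[0,0,0],"fingers":1}]'
) >> log.txt; python3 an.py | tail -9
```

```text
8.0 th 2.619 r 0.0651  tan -1.9 rad -4.9 z -5.6
8.17 th 2.824 r 0.0652  tan -1.8 rad -5.4 z -5.5
8.33 th 2.986 r 0.0651  tan -10.3 rad -3.5 z -2.2
8.5 th 3.140 r 0.0651  tan -12.3 rad 0.6 z 2.4
8.67 th 3.384 r 0.0651  tan -1.9 rad -0.5 z 0.8
8.83 th 3.631 r 0.0651  tan -0.9 rad -0.2 z -0.6
9.0 th 3.844 r 0.0652  tan -0.9 rad 0.9 z 1.1
9.17 th 4.049 r 0.0651  tan -0.9 rad 2.1 z 1.5
9.33 th 4.253 r 0.0651  tan -0.7 rad 3.4 z 1.6
```

```bash
python3 tab.py 4.25 -0.7 7 1; python3 tab.py 3.55 -0.05 1 16;echo; python3 tab.py 2.75 0.05 1 16
```

```text
3.55 [[-5.7, -3.2], [-11.0, -6.9], [-15.9, -11.2], [-20.4, -15.9], [-24.3, -21.0], [-27.8, -26.6], [-30.7, -32.4]]
3.5 [[-1.2, -3.0]]
3.45 [[-1.0, -3.1]]
3.4 [[-0.9, -3.1]]
3.35 [[-0.8, -3.2]]
3.3 [[-0.6, -3.1]]
3.25 [[-0.4, -3.3]]
3.2 [[-0.3, -3.2]]
3.15 [[-0.1, -3.3]]
3.1 [[0.1, -3.2]]
3.05 [[0.2, -3.2]]
3.0 [[0.4, -3.3]]
2.95 [[0.5, -3.2]]
2.9 [[0.7, -3.2]]
2.85 [[0.8, -3.1]]
2.8 [[1.1, -3.1]]
2.75 [[1.1, -3.0]]

2.8 [[-1.1, 3.0]]
2.85 [[-1.1, 3.1]]
2.9 [[-0.8, 3.1]]
2.95 [[-0.7, 3.2]]
3.0 [[-0.5, 3.2]]
3.05 [[-0.4, 3.3]]
3.1 [[-0.2, 3.2]]
3.15 [[-0.1, 3.2]]
3.2 [[0.1, 3.3]]
3.25 [[0.3, 3.2]]
3.3 [[0.4, 3.3]]
3.35 [[0.6, 3.1]]
3.4 [[0.8, 3.2]]
3.45 [[0.9, 3.1]]
3.5 [[1.0, 3.1]]
3.55 [[1.2, 3.0]]
```

```bash
(python3 -m creep '[{"linear":[0,-0.0057,-0.0032],"twist":[0,0,0],"fingers":1},{"linear":[0,-0.0110,-0.0069],"twist":[0,0,0],"fingers":1},{"linear":[0,-0.0159,-0.0112],"twist":[0,0,0],"fingers":1},{"linear":[0,-0.0204,-0.0159],"twist":[0,0,0],"fingers":1},{"linear":[0,-0.0243,-0.0210],"twist":[0,0,0],"fingers":1},{"linear":[0,-0.0278,-0.0266],"twist":[0,0,0],"fingers":1},{"linear":[0,-0.0307,-0.0324],"twist":[0,0,0],"fingers":1}]'
python3 -m creep '[{"linear":[0,-0.0012,-0.0030],"twist":[0,0,0],"fingers":1}]'
python3 -m creep '[{"linear":[0,-0.0010,-0.0031],"twist":[0,0,0],"fingers":1}]'
python3 -m creep '[{"linear":[0,-0.0009,-0.0031],"twist":[0,0,0],"fingers":1}]'
python3 -m creep '[{"linear":[0,-0.0008,-0.0032],"twist":[0,0,0],"fingers":1}]'
python3 -m creep '[{"linear":[0,-0.0006,-0.0031],"twist":[0,0,0],"fingers":1}]'
python3 -m creep '[{"linear":[0,-0.0004,-0.0033],"twist":[0,0,0],"fingers":1}]'
python3 -m creep '[{"linear":[0,-0.0003,-0.0032],"twist":[0,0,0],"fingers":1}]'
python3 -m creep '[{"linear":[0,-0.0001,-0.0033],"twist":[0,0,0],"fingers":1}]'
python3 -m creep '[{"linear":[0,0.0001,-0.0032],"twist":[0,0,0],"fingers":1}]'
python3 -m creep '[{"linear":[0,0.0002,-0.0032],"twist":[0,0,0],"fingers":1}]'
python3 -m creep '[{"linear":[0,0.0004,-0.0033],"twist":[0,0,0],"fingers":1}]'
python3 -m creep '[{"linear":[0,0.0005,-0.0032],"twist":[0,0,0],"fingers":1}]'
python3 -m creep '[{"linear":[0,0.0007,-0.0032],"twist":[0,0,0],"fingers":1}]'
python3 -m creep '[{"linear":[0,0.0008,-0.0031],"twist":[0,0,0],"fingers":1}]'
python3 -m creep '[{"linear":[0,0.0011,-0.0031],"twist":[0,0,0],"fingers":1}]'
python3 -m creep '[{"linear":[0,0.0011,-0.0030],"twist":[0,0,0],"fingers":1}]'
) >> log.txt; python3 an.py | tail -18
```

```text
9.33 th 4.253 r 0.0651  tan -0.7 rad 3.4 z 1.6
9.92 th 3.513 r 0.0650  tan 0.9 rad 4.1 z 1.8
10.0 th 3.452 r 0.0650  tan 0.7 rad 5.0 z 1.7
10.08 th 3.413 r 0.0649  tan 1.0 rad 5.0 z 2.7
10.17 th 3.367 r 0.0649  tan 1.9 rad 4.2 z 2.1
10.25 th 3.323 r 0.0649  tan 3.5 rad 3.6 z 1.9
10.33 th 3.292 r 0.0650  tan 6.4 rad 3.8 z 0.3
10.42 th 3.258 r 0.0649  tan 8.5 rad 2.9 z -0.5
10.5 th 3.222 r 0.0650  tan 10.6 rad 3.9 z -0.4
10.58 th 3.184 r 0.0649  tan 12.5 rad 3.1 z -0.6
10.67 th 3.142 r 0.0650  tan 12.6 rad 3.9 z -0.2
10.75 th 3.094 r 0.0649  tan 12.6 rad 3.0 z 1.8
10.83 th 3.039 r 0.0650  tan 9.9 rad 2.7 z 1.2
10.92 th 2.975 r 0.0650  tan 7.2 rad 1.9 z 1.3
11.0 th 2.899 r 0.0650  tan 3.4 rad 1.2 z 0.6
11.08 th 2.818 r 0.0650  tan 0.6 rad -0.5 z -0.9
11.17 th 2.757 r 0.0650  tan 1.3 rad -1.1 z -0.9
11.25 th 2.709 r 0.0651  tan 0.2 rad -1.6 z -2.7
```

```bash
(
python3 -m creep '[{"linear":[0,-0.0011,0.0030],"twist":[0,0,0],"fingers":1}]'
python3 -m creep '[{"linear":[0,-0.0011,0.0031],"twist":[0,0,0],"fingers":1}]'
python3 -m creep '[{"linear":[0,-0.0008,0.0031],"twist":[0,0,0],"fingers":1}]'
python3 -m creep '[{"linear":[0,-0.0007,0.0032],"twist":[0,0,0],"fingers":1}]'
python3 -m creep '[{"linear":[0,-0.0005,0.0032],"twist":[0,0,0],"fingers":1}]'
python3 -m creep '[{"linear":[0,-0.0004,0.0033],"twist":[0,0,0],"fingers":1}]'
python3 -m creep '[{"linear":[0,-0.0002,0.0032],"twist":[0,0,0],"fingers":1}]'
python3 -m creep '[{"linear":[0,-0.0001,0.0032],"twist":[0,0,0],"fingers":1}]'
python3 -m creep '[{"linear":[0,0.0001,0.0033],"twist":[0,0,0],"fingers":1}]'
python3 -m creep '[{"linear":[0,0.0003,0.0032],"twist":[0,0,0],"fingers":1}]'
python3 -m creep '[{"linear":[0,0.0004,0.0033],"twist":[0,0,0],"fingers":1}]'
python3 -m creep '[{"linear":[0,0.0006,0.0031],"twist":[0,0,0],"fingers":1}]'
python3 -m creep '[{"linear":[0,0.0008,0.0032],"twist":[0,0,0],"fingers":1}]'
python3 -m creep '[{"linear":[0,0.0009,0.0031],"twist":[0,0,0],"fingers":1}]'
) >> log.txt; python3 an.py | tail -14
```

```text
11.33 th 2.737 r 0.0650  tan -0.7 rad -2.3 z -2.5
11.42 th 2.810 r 0.0651  tan -1.1 rad -2.2 z -3.1
11.5 th 2.874 r 0.0650  tan -1.2 rad -2.1 z -1.9
11.58 th 2.916 r 0.0651  tan -5.6 rad -1.4 z -3.4
11.67 th 2.950 r 0.0650  tan -8.5 rad -1.8 z -2.4
11.75 th 2.983 r 0.0650  tan -10.2 rad -1.3 z -1.9
11.83 th 3.019 r 0.0651  tan -12.1 rad -1.4 z -0.5
11.92 th 3.057 r 0.0651  tan -11.9 rad -0.1 z 0.2
12.0 th 3.102 r 0.0651  tan -12.3 rad 0.6 z 1.5
12.08 th 3.153 r 0.0651  tan -11.4 rad 1.7 z 1.5
12.17 th 3.213 r 0.0651  tan -8.7 rad 0.8 z 2.8
12.25 th 3.279 r 0.0650  tan -5.4 rad -0.5 z -0.1
12.33 th 3.357 r 0.0651  tan -1.0 rad 0.5 z -0.9
12.42 th 3.431 r 0.0651  tan -0.8 rad -0.2 z -0.8
```

```bash
(
python3 -m creep '[{"linear":[0,-0.0009,-0.0031],"twist":[0,0,0],"fingers":1},{"linear":[0,-0.0016,-0.0056],"twist":[0,0,0],"fingers":1},{"linear":[0,-0.0022,-0.0088],"twist":[0,0,0],"fingers":1},{"linear":[0,-0.0026,-0.0117],"twist":[0,0,0],"fingers":1},{"linear":[0,-0.0029,-0.0146],"twist":[0,0,0],"fingers":1},{"linear":[0,-0.0031,-0.0179],"twist":[0,0,0],"fingers":1},{"linear":[0,-0.0031,-0.0208],"twist":[0,0,0],"fingers":1},{"linear":[0,-0.0030,-0.0237],"twist":[0,0,0],"fingers":1}]'
python3 -m creep '[{"linear":[0,0,0],"twist":[0,0,0],"fingers":1},{"linear":[0,0,0],"twist":[0,0,0],"fingers":1},{"linear":[0,0,0],"twist":[0,0,0],"fingers":1},{"linear":[0,0,0],"twist":[0,0,0],"fingers":1},{"linear":[0,0,0],"twist":[0,0,0],"fingers":1},{"linear":[0,0,0],"twist":[0,0,0],"fingers":1}]'
) >> log.txt; python3 an.py | tail -2
```

```text
13.08 th 3.133 r 0.0651  tan 12.0 rad -1.0 z -4.5
13.58 th 3.110 r 0.0651  tan 9.0 rad -1.7 z -3.8
```

```bash
(
python3 -m creep '[{"linear":[0,0,0.001],"twist":[0,0,0],"fingers":1},{"linear":[0,0,0.0018],"twist":[0,0,0],"fingers":1},{"linear":[0,0,0.0018],"twist":[0,0,0],"fingers":1},{"linear":[0,0,0.0018],"twist":[0,0,0],"fingers":1}]'
python3 -m creep '[{"linear":[0,0,0],"twist":[0,0,0],"fingers":1},{"linear":[0,0,0],"twist":[0,0,0],"fingers":1},{"linear":[0,0,0],"twist":[0,0,0],"fingers":1},{"linear":[0,0,0],"twist":[0,0,0],"fingers":1}]'
) >> log.txt; python3 an.py | tail -2
```

```text
13.92 th 3.111 r 0.0651  tan 5.9 rad -0.2 z -3.1
14.25 th 3.111 r 0.0651  tan 4.8 rad -1.6 z -2.5
```

```bash
(
python3 -m creep '[{"linear":[0,0,0.001],"twist":[0,0,0],"fingers":1},{"linear":[0,0,0.0018],"twist":[0,0,0],"fingers":1},{"linear":[0,0,0.0018],"twist":[0,0,0],"fingers":1},{"linear":[0,0,0.0018],"twist":[0,0,0],"fingers":1},{"linear":[0,0,0.0018],"twist":[0,0,0],"fingers":1},{"linear":[0,0,0.0018],"twist":[0,0,0],"fingers":1}]'
) >> log.txt; python3 an.py | tail -1
python3 -m creep '[{"linear":[0,0,0],"twist":[0,0,0],"fingers":0.3},{"linear":[0,0,0],"twist":[0,0,0],"fingers":0},{"linear":[0,0,0],"twist":[0,0,0],"fingers":-0.5},{"linear":[0,0,0],"twist":[0,0,0],"fingers":-1},{"linear":[0,0,0],"twist":[0,0,0],"fingers":-1},{"linear":[0,0,0],"twist":[0,0,0],"fingers":-1},{"linear":[0,0,0],"twist":[0,0,0],"fingers":-1},{"linear":[0,0,0],"twist":[0,0,0],"fingers":-1}]'
```

```text
14.75 th 3.113 r 0.0650  tan 3.3 rad 0.5 z -0.8
time: 15.42
position: [0.4433, -0.0922, 0.1342]
tool_rot: [1.209, 1.209, -1.209]
ft_force: [0.0, -0.4, -0.8]
grip_width: 0.787
```

```bash
python3 -m creep '[{"linear":[-0.015,0,0],"twist":[0,0,0],"fingers":-1},{"linear":[-0.04,0,0],"twist":[0,0,0],"fingers":-1},{"linear":[-0.07,0,0],"twist":[0,0,0],"fingers":-1},{"linear":[-0.1,0,0],"twist":[0,0,0],"fingers":-1},{"linear":[-0.12,0,0],"twist":[0,0,0],"fingers":1},{"linear":[-0.12,0,0],"twist":[0,0,0],"fingers":1},{"linear":[-0.12,0,0],"twist":[0,0,0],"fingers":1},{"linear":[-0.12,0,0],"twist":[0,0,0],"fingers":1}]'
python3 - <<'E'
from h import *
im,P=cloud("side"); cv2.imwrite("pics/s2.png",cv2.resize(im[110:260,200:400,::-1],None,fx=4,fy=4))
for c in("side","top"):
    im,P=cloud(c)
    print(c,[nets.place_of(c,l)[:1] for l in("crank_grip","lever_press","brake_lever")])
    m=(np.hypot(P[...,0]-.443,P[...,1]+.092)<.03)&(P[...,2]>.15)&(P[...,2]<.175);print(m.sum(),P[m].mean(0))
E
```

```text
time: 16.08
position: [0.4427, -0.0922, 0.2533]
tool_rot: [1.208, 1.21, -1.21]
ft_force: [0.6, -0.3, -0.3]
grip_width: 0.778
side [[{'centre': [0.636, -0.3948, -0.0031], 'conf': 0.62}], [{'centre': [0.5526, 0.1285, 0.1647], 'conf': 0.82}], [{'centre': [0.542, 0.0508, 0.1066], 'conf': 0.54}]]
49 [ 0.4448517  -0.08664439  0.15886449]
top [[], [{'centre': [0.5499, 0.1357, 0.1661], 'conf': 0.74}], [{'centre': [0.5372, 0.0525, 0.1062], 'conf': 0.69}]]
0 [nan nan nan]<stdin>:6: RuntimeWarning: Mean of empty slice.
  ret = um.true_divide(
```

View pics/s2.png

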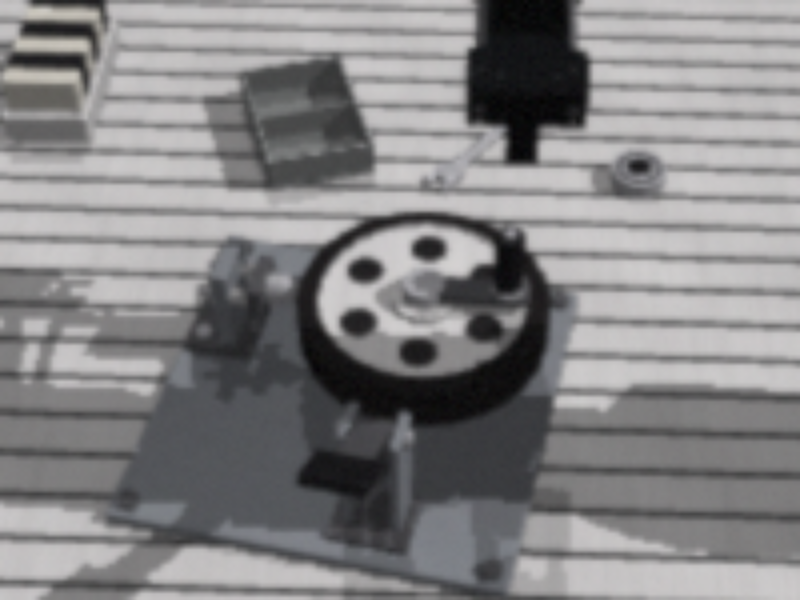

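The side view shows the grip standing free at (510, 265), so the wheel is where I left it. The lever is still raised, with its plate at (345, 470). Next I'll move the closed fingers over the thumb plate.

```bash
python3 -m creep '[{"linear":[0,0.018,-0.036],"twist":[0,0,0],"fingers":1},{"linear":[0,0.036,-0.072],"twist":[0,0,0],"fingers":1},{"linear":[0,0.054,-0.108],"twist":[0,0,0],"fingers":1},{"linear":[0,0.072,-0.145],"twist":[0,0,0],"fingers":1},{"linear":[0,0.09,-0.182],"twist":[0,0,0],"fingers":1},{"linear":[0,0.108,-0.22],"twist":[0,0,0],"fingers":1},{"linear":[0,0.108,-0.22],"twist":[0,0,0],"fingers":1},{"linear":[0,0.108,-0.22],"twist":[0,0,0],"fingers":1}]' 20
python3 -m creep '[{"linear":[0.02,0,0],"twist":[0,0,0],"fingers":1},{"linear":[0.03,0,0],"twist":[0,0,0],"fingers":1},{"linear":[0.03,0,0],"twist":[0,0,0],"fingers":1},{"linear":[0.03,0,0],"twist":[0,0,0],"fingers":1},{"linear":[0.03,0,0],"twist":[0,0,0],"fingers":1},{"linear":[0.03,0,0],"twist":[0,0,0],"fingers":1},{"linear":[0.03,0,0],"twist":[0,0,0],"fingers":1},{"linear":[0.03,0,0],"twist":[0,0,0],"fingers":1}]'
python3 - <<'E'
from h import *
print(st()["position"],st()["ft_force"],st()["grip_width"])
im,P=cloud("side"); cv2.imwrite("pics/s3.png",cv2.resize(im[110:260,200:400,::-1],None,fx=4,fy=4))
E
```

```text
time: 17.2
position: [0.5509, 0.1311, 0.2533]
tool_rot: [1.205, 1.215, -1.205]
ft_force: [0.2, -0.8, -0.2]
grip_width: 0.009
time: 17.87
position: [0.5514, 0.1278, 0.2248]
tool_rot: [1.21, 1.208, -1.208]
ft_force: [0.6, -0.1, 0.2]
grip_width: 0.006
[0.5514424  0.12775515 0.2247525 ] [ 0.61681663 -0.06742478  0.19843735] 0.006045281322009108
```

View pics/s3.png

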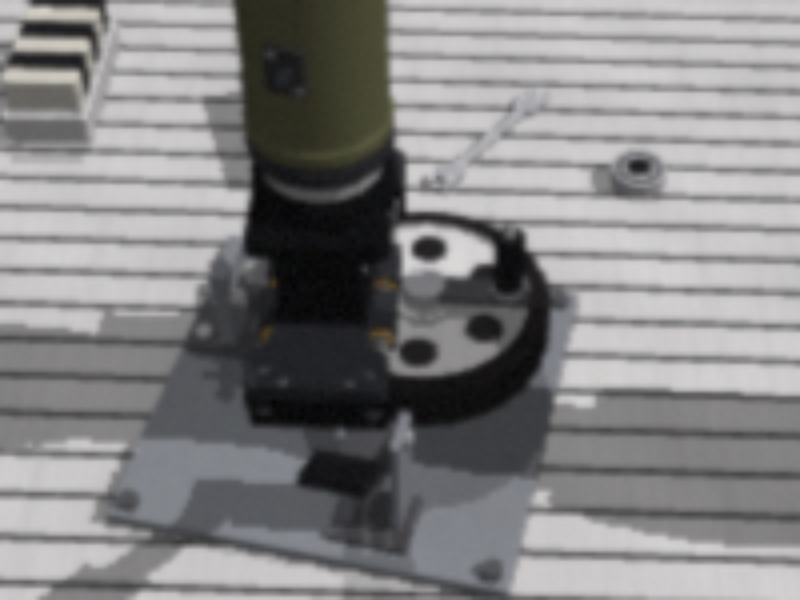

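```bash
python3 -m creep '[{"linear":[0.01,0,0],"twist":[0,0,0],"fingers":1},{"linear":[0.02,0,0],"twist":[0,0,0],"fingers":1},{"linear":[0.03,0,0],"twist":[0,0,0],"fingers":1},{"linear":[0.035,0,0],"twist":[0,0,0],"fingers":1},{"linear":[0.04,0,0],"twist":[0,0,0],"fingers":1},{"linear":[0.045,0,0],"twist":[0,0,0],"fingers":1}]'
python3 -m creep '[{"linear":[0.003,0.0002,-0.001],"twist":[0,0,0],"fingers":1},{"linear":[0.006,0.0004,-0.002],"twist":[0,0,0],"fingers":1},{"linear":[0.009,0.0006,-0.004],"twist":[0,0,0],"fingers":1},{"linear":[0.012,0.001,-0.006],"twist":[0,0,0],"fingers":1}]'
python3 -m creep '[{"linear":[0.003,0.0002,-0.002],"twist":[0,0,0],"fingers":1},{"linear":[0.006,0.0004,-0.003],"twist":[0,0,0],"fingers":1},{"linear":[0.009,0.0006,-0.004],"twist":[0,0,0],"fingers":1},{"linear":[0.012,0.001,-0.005],"twist":[0,0,0],"fingers":1}]'
```

```text
time: 18.42
position: [0.551, 0.1278, 0.1783]
tool_rot: [1.208, 1.21, -1.209]
ft_force: [-0.1, -0.4, 0.3]
grip_width: 0.004
time: 18.75
position: [0.5524, 0.1341, 0.1671]
tool_rot: [1.209, 1.209, -1.209]
ft_force: [-0.1, -0.2, -0.4]
grip_width: 0.004
time: 19.08
position: [0.5536, 0.1393, 0.1555]
tool_rot: [1.21, 1.209, -1.208]
ft_force: [-0.3, -0.1, 4.0]
grip_width: 0.006
```

```bash
python3 -m creep '[{"linear":[0.002,0.0002,-0.001],"twist":[0,0,0],"fingers":1},{"linear":[0.004,0.0004,-0.002],"twist":[0,0,0],"fingers":1},{"linear":[0.006,0.0006,-0.003],"twist":[0,0,0],"fingers":1},{"linear":[0.008,0.0006,-0.003],"twist":[0,0,0],"fingers":1}]'
python3 -m creep '[{"linear":[0.002,0.0002,-0.001],"twist":[0,0,0],"fingers":1},{"linear":[0.004,0.0004,-0.002],"twist":[0,0,0],"fingers":1},{"linear":[0.006,0.0006,-0.003],"twist":[0,0,0],"fingers":1},{"linear":[0.008,0.0006,-0.003],"twist":[0,0,0],"fingers":1}]'
python3 -m creep '[{"linear":[0.002,0,0],"twist":[0,0,0],"fingers":1},{"linear":[0.004,0,0],"twist":[0,0,0],"fingers":1},{"linear":[0.004,0,0],"twist":[0,0,0],"fingers":1}]'
python3 - <<'E'
from h import *
for c in("side","top"):
    im,P=cloud(c); cv2.imwrite(f"pics/{c}4.png",cv2.resize(im[90:260,200:400,::-1],None,fx=4,fy=3.5))
E
```

```text
time: 19.42
position: [0.5541, 0.1422, 0.1472]
tool_rot: [1.209, 1.209, -1.208]
ft_force: [0.2, -0.6, 2.6]
grip_width: 0.003
time: 19.75
position: [0.5545, 0.1452, 0.139]
tool_rot: [1.209, 1.209, -1.208]
ft_force: [1.2, 0.8, 4.3]
grip_width: 0.005
time: 20.0
position: [0.5541, 0.1447, 0.1346]
tool_rot: [1.208, 1.21, -1.21]
ft_force: [-0.3, 1.5, 1.8]
grip_width: 0.008
```

View pics/side4.png

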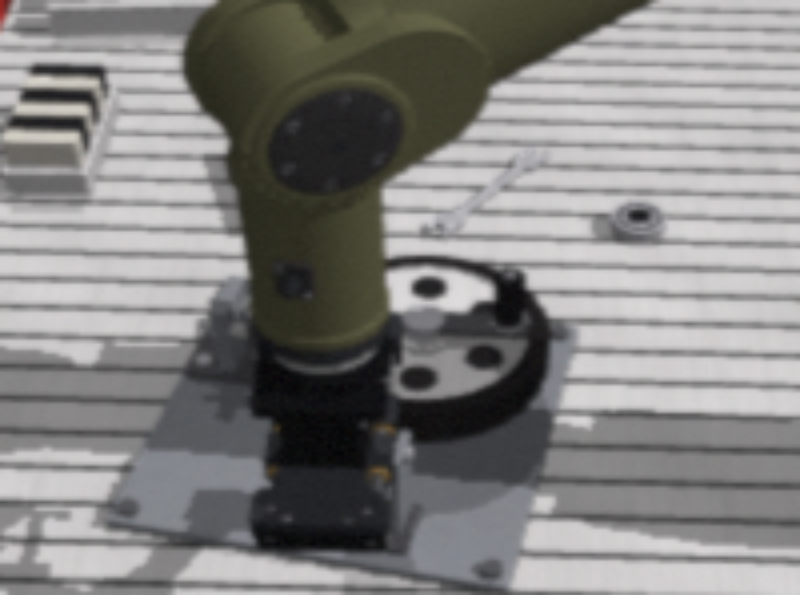

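The gripper now hides the plate. The grip at (510, 300) hasn't moved. I'll keep pressing in small steps and watch the force.

```bash
python3 -m creep '[{"linear":[0.001,0,0],"twist":[0,0,0],"fingers":1},{"linear":[0.002,0,0],"twist":[0,0,0],"fingers":1},{"linear":[0.003,0,0],"twist":[0,0,0],"fingers":1},{"linear":[0.003,0,0],"twist":[0,0,0],"fingers":1}]'
python3 -m creep '[{"linear":[0.001,0,0],"twist":[0,0,0],"fingers":1},{"linear":[0.002,0,0],"twist":[0,0,0],"fingers":1},{"linear":[0.003,0,0],"twist":[0,0,0],"fingers":1},{"linear":[0.003,0,0],"twist":[0,0,0],"fingers":1},{"linear":[0.003,0,0],"twist":[0,0,0],"fingers":1}]'
```

```text
time: 20.43
position: [0.5542, 0.1451, 0.132]
tool_rot: [1.209, 1.21, -1.209]
ft_force: [-0.5, 0.3, 2.4]
grip_width: 0.006
time: 20.85
position: [0.5544, 0.1446, 0.129]
tool_rot: [1.209, 1.209, -1.209]
ft_force: [0.1, 0.9, 3.0]
grip_width: 0.008
```

```bash
python3 -m creep '[{"linear":[0.001,0,0],"twist":[0,0,0],"fingers":1},{"linear":[0.0015,0,0],"twist":[0,0,0],"fingers":1},{"linear":[0.0015,0,0],"twist":[0,0,0],"fingers":1}]'
python3 -m creep '[{"linear":[0.001,0,0],"twist":[0,0,0],"fingers":1},{"linear":[0.0015,0,0],"twist":[0,0,0],"fingers":1},{"linear":[0.0015,0,0],"twist":[0,0,0],"fingers":1}]'
```

```text
time: 21.1
position: [0.5545, 0.1449, 0.1276]
tool_rot: [1.209, 1.209, -1.209]
ft_force: [1.3, 1.5, 3.5]
grip_width: 0.008
time: 21.35
position: [0.5544, 0.1448, 0.126]
tool_rot: [1.209, 1.209, -1.209]
ft_force: [0.9, 1.5, 2.1]
grip_width: 0.005
```

```bash
python3 -m creep '[{"linear":[0.001,0,0],"twist":[0,0,0],"fingers":1},{"linear":[0.0015,0,0],"twist":[0,0,0],"fingers":1},{"linear":[0.0015,0,0],"twist":[0,0,0],"fingers":1}]'
python3 -m creep '[{"linear":[0.001,0,0],"twist":[0,0,0],"fingers":1},{"linear":[0.0015,0,0],"twist":[0,0,0],"fingers":1},{"linear":[0.0015,0,0],"twist":[0,0,0],"fingers":1}]'
python3 -m creep '[{"linear":[0.001,0,0],"twist":[0,0,0],"fingers":1},{"linear":[0.0015,0,0],"twist":[0,0,0],"fingers":1},{"linear":[0.0015,0,0],"twist":[0,0,0],"fingers":1}]'
```

```text
time: 21.6
position: [0.5544, 0.1448, 0.1245]
tool_rot: [1.209, 1.209, -1.209]
ft_force: [-0.1, 1.7, 2.9]
grip_width: 0.0
time: 21.85
position: [0.5543, 0.1448, 0.123]
tool_rot: [1.209, 1.209, -1.209]
ft_force: [1.4, 1.0, 3.3]
grip_width: 0.005
time: 22.1
position: [0.5543, 0.1448, 0.1215]
tool_rot: [1.209, 1.209, -1.209]
ft_force: [0.5, 1.0, 2.5]
grip_width: 0.004
```

```bash
python3 -m creep '[{"linear":[0.001,0,0],"twist":[0,0,0],"fingers":1},{"linear":[0.0015,0,0],"twist":[0,0,0],"fingers":1},{"linear":[0.0015,0,0],"twist":[0,0,0],"fingers":1}]'
python3 -m creep '[{"linear":[0.001,0,0],"twist":[0,0,0],"fingers":1},{"linear":[0.0015,0,0],"twist":[0,0,0],"fingers":1},{"linear":[0.0015,0,0],"twist":[0,0,0],"fingers":1}]'
python3 - <<'E'
from h import *
for c in("side","top"):
    im,P=cloud(c); cv2.imwrite(f"pics/{c}5.png",cv2.resize(im[190:270,240:340,::-1] if c=="side" else im[110:220,250:350,::-1],None,fx=6,fy=5))
    print([nets.place_of(c,l)[:1] for l in("lever_press","brake_lever")])
    d=np.array([.189,.982]); yy=(P[...,:2]-[.5082,-.0939])@d; xx=(P[...,:2]-[.5082,-.0939])@np.array([.982,-.189])
    for a in range(130,285,10):
        m=(abs(xx)<.03)&(abs(yy-a/1000)<.005)&(P[...,2]>.03); print(a,m.sum(),np.percentile(P[m][:,2],[5,50,95]).round(3) if m.any() else '')
E
```

```text
time: 22.35
position: [0.5543, 0.1448, 0.12]
tool_rot: [1.209, 1.209, -1.209]
ft_force: [0.7, 1.7, 2.0]
grip_width: -0.001
time: 22.6
position: [0.5543, 0.1449, 0.1185]
tool_rot: [1.209, 1.209, -1.209]
ft_force: [0.6, 2.0, 3.7]
grip_width: 0.007
[[{'centre': [0.3244, -0.3454, 0.0035], 'conf': 0.27}], [{'centre': [0.4657, -0.3903, -0.0027], 'conf': 0.58}]]
130 1 [0.111 0.111 0.111]
140 13 [0.071 0.112 0.115]
150 29 [0.044 0.111 0.244]
160 43 [0.044 0.113 0.242]
170 54 [0.037 0.079 0.241]
180 15 [0.216 0.55  0.553]
190 33 [0.215 0.553 0.555]
200 72 [0.548 0.553 0.556]
210 117 [0.533 0.548 0.557]
220 149 [0.534 0.544 0.557]
230 149 [0.533 0.539 0.555]
240 120 [0.533 0.538 0.552]
250 114 [0.452 0.537 0.549]
260 181 [0.252 0.527 0.547]
270 726 [0.3   0.395 0.543]
280 1149 [0.3   0.41  0.539]
[[], [{'centre': [0.5379, 0.0479, 0.1043], 'conf': 0.69}]]
130 49 [0.043 0.073 0.116]
140 106 [0.053 0.11  0.242]
150 168 [0.106 0.227 0.246]
160 109 [0.11  0.243 0.246]
170 98 [0.24  0.244 0.548]
180 82 [0.241 0.551 0.555]
190 131 [0.371 0.553 0.558]
200 157 [0.526 0.552 0.56 ]
210 173 [0.539 0.55  0.559]
220 160 [0.537 0.546 0.558]
230 165 [0.536 0.54  0.555]
240 162 [0.535 0.539 0.552]
250 154 [0.531 0.538 0.546]
260 158 [0.525 0.538 0.549]
270 125 [0.525 0.54  0.547]
280 96 [0.524 0.537 0.544]
```

View pics/side5.png

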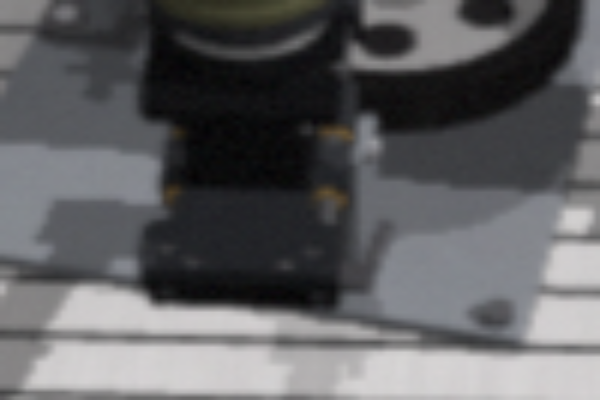

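```bash
python3 -m creep '[{"linear":[0.001,0,0],"twist":[0,0,0],"fingers":1},{"linear":[0.0015,0,0],"twist":[0,0,0],"fingers":1},{"linear":[0.0015,0,0],"twist":[0,0,0],"fingers":1}]'
python3 -m creep '[{"linear":[0.001,0,0],"twist":[0,0,0],"fingers":1},{"linear":[0.0015,0,0],"twist":[0,0,0],"fingers":1},{"linear":[0.0015,0,0],"twist":[0,0,0],"fingers":1}]'
```

```text
time: 23.15
position: [0.5543, 0.145, 0.1171]
tool_rot: [1.209, 1.21, -1.209]
ft_force: [1.0, 2.2, 2.8]
grip_width: 0.008
time: 23.4
position: [0.5543, 0.1449, 0.1155]
tool_rot: [1.209, 1.209, -1.209]
ft_force: [0.6, 1.5, 3.1]
grip_width: 0.008
```

```bash
python3 -m creep '[{"linear":[-0.03,0,0],"twist":[0,0,0],"fingers":1},{"linear":[-0.065,0,0],"twist":[0,0,0],"fingers":1},{"linear":[-0.1,0,0],"twist":[0,0,0],"fingers":1},{"linear":[-0.11,0,0],"twist":[0,0,0],"fingers":1},{"linear":[-0.11,0,0],"twist":[0,0,0],"fingers":1}]'
python3 - <<'E'
from h import *
im,P=cloud("side"); cv2.imwrite("pics/s6.png",cv2.resize(im[150:260,220:360,::-1],None,fx=5,fy=5))
print([nets.place_of("side",l)[:1] for l in("lever_press","brake_lever")])
d=np.array([.189,.982]); yy=(P[...,:2]-[.5082,-.0939])@d; xx=(P[...,:2]-[.5082,-.0939])@np.array([.982,-.189])
for a in range(130,285,10):
        m=(abs(xx)<.03)&(abs(yy-a/1000)<.005)&(P[...,2]>.03)&(P[...,2]<.19); print(a,m.sum(),np.percentile(P[m][:,2],[5,50,95]).round(3) if m.any() else '')
E
```

```text
time: 23.82
position: [0.5559, 0.1445, 0.2284]
tool_rot: [1.211, 1.205, -1.206]
ft_force: [0.4, 0.4, -0.0]
grip_width: 0.009
[[{'centre': [0.5566, 0.1448, 0.1293], 'conf': 0.56}], [{'centre': [0.5405, 0.0534, 0.1034], 'conf': 0.85}]]
130 0 
140 20 [0.063 0.108 0.116]
150 34 [0.035 0.111 0.115]
160 49 [0.045 0.099 0.115]
170 71 [0.036 0.084 0.114]
180 22 [0.111 0.115 0.117]
190 23 [0.112 0.115 0.118]
200 25 [0.112 0.116 0.119]
210 27 [0.116 0.118 0.12 ]
220 22 [0.116 0.119 0.122]
230 41 [0.121 0.124 0.126]
240 55 [0.122 0.125 0.127]
250 51 [0.124 0.126 0.128]
260 55 [0.124 0.127 0.13 ]
270 60 [0.119 0.125 0.129]
280 0
```

View pics/s6.png

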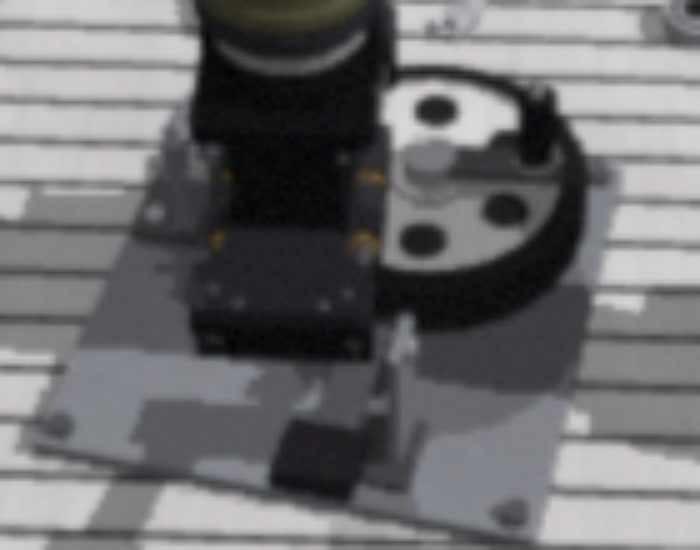

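The side view shows the plate at (320, 455), almost level. The depth readings put it about 9 mm high at the press point, roughly 0.09 rad still to go. So the closed fingers' contact is about 10 mm behind the TCP. I'll go back down and finish the press.

```bash
python3 -m creep '[{"linear":[0.03,0,-0.002],"twist":[0,0,0],"fingers":1},{"linear":[0.06,0,-0.004],"twist":[0,0,0],"fingers":1},{"linear":[0.085,0,-0.004],"twist":[0,0,0],"fingers":1},{"linear":[0.095,0,-0.004],"twist":[0,0,0],"fingers":1},{"linear":[0.102,0,-0.004],"twist":[0,0,0],"fingers":1},{"linear":[0.106,0,-0.004],"twist":[0,0,0],"fingers":1},{"linear":[0.109,0,-0.004],"twist":[0,0,0],"fingers":1},{"linear":[0.111,0,-0.004],"twist":[0,0,0],"fingers":1}]'
python3 -m creep '[{"linear":[0.001,0,0],"twist":[0,0,0],"fingers":1},{"linear":[0.002,0,0],"twist":[0,0,0],"fingers":1},{"linear":[0.002,0,0],"twist":[0,0,0],"fingers":1}]'
python3 -m creep '[{"linear":[0.001,0,0],"twist":[0,0,0],"fingers":1},{"linear":[0.002,0,0],"twist":[0,0,0],"fingers":1},{"linear":[0.002,0,0],"twist":[0,0,0],"fingers":1}]'
python3 -m creep '[{"linear":[0.001,0,0],"twist":[0,0,0],"fingers":1},{"linear":[0.0015,0,0],"twist":[0,0,0],"fingers":1},{"linear":[0.0015,0,0],"twist":[0,0,0],"fingers":1}]'
```

```text
time: 24.63
position: [0.5549, 0.1491, 0.1155]
tool_rot: [1.21, 1.209, -1.208]
ft_force: [-1.4, -0.1, 2.4]
grip_width: 0.004
time: 24.88
position: [0.5549, 0.1494, 0.1136]
tool_rot: [1.21, 1.209, -1.207]
ft_force: [-0.3, 0.9, 2.8]
grip_width: 0.005
time: 25.13
position: [0.555, 0.1498, 0.1113]
tool_rot: [1.21, 1.209, -1.206]
ft_force: [-0.1, 2.2, 4.1]
grip_width: 0.007
time: 25.38
position: [0.5551, 0.1501, 0.1098]
tool_rot: [1.211, 1.21, -1.206]
ft_force: [-0.1, 3.6, 4.2]
grip_width: 0.0
```

```bash
python3 -m creep '[{"linear":[0.001,0,0],"twist":[0,0,0],"fingers":1},{"linear":[0.0015,0,0],"twist":[0,0,0],"fingers":1},{"linear":[0.0015,0,0],"twist":[0,0,0],"fingers":1}]'
python3 -m creep '[{"linear":[0.001,0,0],"twist":[0,0,0],"fingers":1},{"linear":[0.0015,0,0],"twist":[0,0,0],"fingers":1},{"linear":[0.0015,0,0],"twist":[0,0,0],"fingers":1}]'
```

```text
time: 25.63
position: [0.5551, 0.1504, 0.1084]
tool_rot: [1.211, 1.21, -1.206]
ft_force: [0.1, 3.2, 5.3]
grip_width: 0.008
time: 25.88
position: [0.5551, 0.1506, 0.1071]
tool_rot: [1.211, 1.21, -1.205]
ft_force: [0.4, 3.7, 6.0]
grip_width: 0.004
```

```bash
python3 -m creep '[{"linear":[0.001,0,0],"twist":[0,0,0],"fingers":1},{"linear":[0.0015,0,0],"twist":[0,0,0],"fingers":1},{"linear":[0.0015,0,0],"twist":[0,0,0],"fingers":1}]'
python3 -m creep '[{"linear":[0.001,0,0],"twist":[0,0,0],"fingers":1},{"linear":[0.0015,0,0],"twist":[0,0,0],"fingers":1},{"linear":[0.0015,0,0],"twist":[0,0,0],"fingers":1}]'
```

```text
time: 26.13
position: [0.5552, 0.1508, 0.1057]
tool_rot: [1.211, 1.21, -1.205]
ft_force: [-0.7, 3.9, 6.4]
grip_width: 0.006
time: 26.38
position: [0.5553, 0.151, 0.1043]
tool_rot: [1.211, 1.21, -1.205]
ft_force: [0.0, 3.8, 6.3]
grip_width: 0.007
```

```bash
python3 -m creep '[{"linear":[0.001,0,0],"twist":[0,0,0],"fingers":1},{"linear":[0.0015,0,0],"twist":[0,0,0],"fingers":1},{"linear":[0.0015,0,0],"twist":[0,0,0],"fingers":1}]'
python3 -m creep '[{"linear":[0.001,0,0],"twist":[0,0,0],"fingers":1},{"linear":[0.0015,0,0],"twist":[0,0,0],"fingers":1},{"linear":[0.0015,0,0],"twist":[0,0,0],"fingers":1}]'
python3 -m creep '[{"linear":[0.001,0,0],"twist":[0,0,0],"fingers":1},{"linear":[0.0015,0,0],"twist":[0,0,0],"fingers":1},{"linear":[0.0015,0,0],"twist":[0,0,0],"fingers":1}]'
```

```text
time: 26.63
position: [0.5553, 0.151, 0.104]
tool_rot: [1.211, 1.209, -1.205]
ft_force: [-2.9, 3.8, 13.5]
grip_width: 0.004
time: 26.88
position: [0.5553, 0.151, 0.1038]
tool_rot: [1.211, 1.209, -1.205]
ft_force: [-6.6, 2.2, 20.8]
grip_width: 0.006
time: 27.13
position: [0.5554, 0.151, 0.1038]
tool_rot: [1.21, 1.208, -1.205]
ft_force: [-9.1, 1.9, 30.0]
grip_width: 0.003
```

It's on the stop: no more travel, and the force is climbing. I'll lift off and look.

```bash
python3 -m creep '[{"linear":[-0.004,0,0],"twist":[0,0,0],"fingers":1},{"linear":[-0.015,0,0],"twist":[0,0,0],"fingers":1},{"linear":[-0.05,0,0],"twist":[0,0,0],"fingers":1},{"linear":[-0.09,0,0],"twist":[0,0,0],"fingers":1},{"linear":[-0.13,0,0],"twist":[0,0,0],"fingers":1},{"linear":[-0.17,0,0],"twist":[0,0,0],"fingers":1},{"linear":[-0.17,0,0],"twist":[0,0,0],"fingers":1}]'
python3 -m creep '[{"linear":[0,-0.03,-0.03],"twist":[0,0,0],"fingers":1},{"linear":[0,-0.06,-0.06],"twist":[0,0,0],"fingers":1},{"linear":[0,-0.08,-0.09],"twist":[0,0,0],"fingers":1},{"linear":[0,-0.1,-0.12],"twist":[0,0,0],"fingers":1},{"linear":[0,-0.1,-0.15],"twist":[0,0,0],"fingers":1},{"linear":[0,-0.1,-0.18],"twist":[0,0,0],"fingers":1},{"linear":[0,-0.1,-0.18],"twist":[0,0,0],"fingers":1},{"linear":[0,-0.1,-0.18],"twist":[0,0,0],"fingers":1}]'
python3 - <<'E'
from h import *
for c in("side","top"):
    im,P=cloud(c); cv2.imwrite(f"pics/{c}7.png",cv2.resize(im[80:270,230:430,::-1],None,fx=4,fy=3))
    print(c,[(l,nets.place_of(c,l)[:1]) for l in("lever_press","crank_grip","spanner","bearing","screw_tray","castor")])
    d=np.array([.189,.982]); yy=(P[...,:2]-[.5082,-.0939])@d; xx=(P[...,:2]-[.5082,-.0939])@np.array([.982,-.189])
    for a in range(180,275,10):
        m=(abs(xx)<.03)&(abs(yy-a/1000)<.005)&(P[...,2]>.03)&(P[...,2]<.19); print(a,m.sum(),np.percentile(P[m][:,2],[5,50,95]).round(3) if m.any() else '')
    m=(np.hypot(P[...,0]-.508,P[...,1]+.094)<.085)&(P[...,2]>.15)&(P[...,2]<.175);print(m.sum(),P[m].mean(0))
E
```

```text
time: 27.72
position: [0.5579, 0.1494, 0.2768]
tool_rot: [1.216, 1.201, -1.2]
ft_force: [1.2, 0.3, 0.9]
grip_width: 0.006
time: 28.38
position: [0.4533, 0.3297, 0.2678]
tool_rot: [1.205, 1.212, -1.208]
ft_force: [1.3, -0.5, -0.2]
grip_width: 0.005
side [('lever_press', [{'centre': [0.5585, 0.153, 0.1123], 'conf': 0.8}]), ('crank_grip', []), ('spanner', []), ('bearing', [{'centre': [0.3266, -0.3413, -0.0006], 'conf': 0.58}]), ('screw_tray', [{'centre': [0.6371, -0.3931, -0.0037], 'conf': 0.95}]), ('castor', [{'centre': [0.4426, 0.4302, 0.0004], 'conf': 0.72}])]
180 26 [0.107 0.111 0.114]
190 27 [0.106 0.11  0.113]
200 25 [0.108 0.11  0.113]
210 28 [0.109 0.111 0.113]
220 27 [0.109 0.111 0.112]
230 40 [0.112 0.114 0.117]
240 50 [0.112 0.114 0.118]
250 57 [0.112 0.115 0.117]
260 58 [0.112 0.115 0.117]
270 67 [0.105 0.113 0.117]
0 [nan nan nan]
top [('lever_press', [{'centre': [0.5568, 0.1531, 0.1147], 'conf': 0.55}]), ('crank_grip', [{'centre': [0.4469, -0.0947, 0.1413], 'conf': 0.54}]), ('spanner', [{'centre': [0.4649, -0.3906, 0.0026], 'conf': 0.56}]), ('bearing', [{'centre': [0.3227, -0.3415, -0.0004], 'conf': 0.74}]), ('screw_tray', [{'centre': [0.6357, -0.3956, 0.0016], 'conf': 0.92}]), ('castor', [])]
180 38 [0.107 0.112 0.115]
190 36 [0.106 0.112 0.116]
200 37 [0.109 0.112 0.115]
210 38 [0.106 0.112 0.116]
220 42 [0.107 0.111 0.115]
230 72 [0.111 0.115 0.119]
240 69 [0.112 0.116 0.12 ]
250 67 [0.11  0.116 0.119]
260 70 [0.11  0.115 0.119]
270 20 [0.111 0.114 0.118]
75 [ 0.44435267 -0.09380795  0.16074867]<stdin>:8: RuntimeWarning: Mean of empty slice.
  ret = um.true_divide(
```

View pics/side7.png

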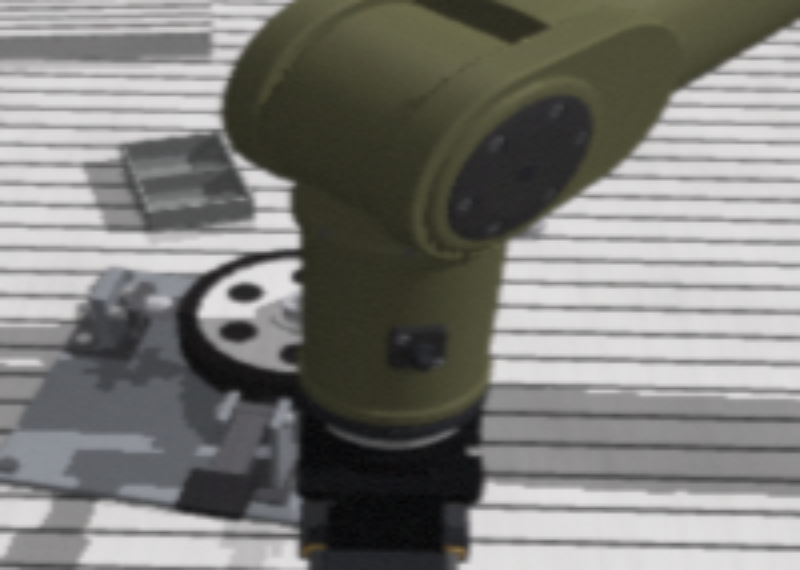

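View pics/top7.png

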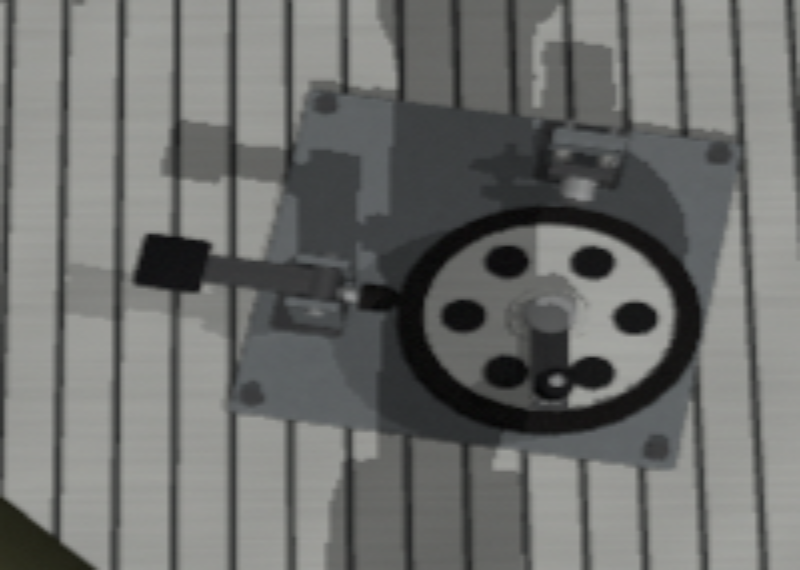

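The top view shows the lever level, with its pad on the tread at (390, 297) and the plate flat at about 0.115 m. The grip at (555, 380) is still at the crest angle, and the bystanders it shows haven't moved. The robot is clear, so I'll hand in.

```bash
python3 - <<'E'
from h import *
print(job.close_job())
E
```

```text
the job is handed in; nothing more can be done
None
```

I found the spot that rubs hardest, brought it to the shoe and pressed the brake lever down to its stop. The job was handed in at about 28.6 s; it reports no verdict.

- **Finding the spot:** I took the crank round about five-sixths of a turn (−0.95 to 4.25 rad). The light rub was at a grip angle of about 0.85 rad (3.7 N, one reading) and the hard one near 3.1 rad. Slow passes both ways put the hard crest at about 3.11 rad (12–12.6 N peak, midpoints 3.095 and 3.125). I stopped at 3.110 with the lever up, held there for 0.5 s, eased the load and released at 3.113.
- **Pressing the lever:** It first met my fingers about 10 mm later than I had calculated, so I lifted off once to look, then finished the press in steps of 1–2 mm. Once it was on the stop I took the push to about 30 N at the wrist (limit 50 N) before lifting off, which is firmer than it needed.
- **Last checks:** Depth readings show the thumb plate flat at about 0.115 m (0.117 m nominal). The pad is on the tread and the robot is clear.
- **Wheel angle after braking:** The top camera put the grip at about 3.14 rad, 0.03 rad from where I released it. That is within the camera's error and well inside the 8 degrees allowed. I had no direct reading of the shoe force.
- **Bystanders:** All four were found within a few mm of where they started. The spanner was missed in the last side view and the castor in the last top view, but the other camera found each of them.

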